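# Wake the headset: pop the case lid and snap it shut

## Robot

A 7-joint arm with a two-finger parallel gripper is mounted at the origin on the work surface. World frame = base frame: x ahead of the robot, y to its left, z up, the work surface at z = 0. Lengths are in m, angles in rad, forces in N, time in s.
With the tool pointing down it reaches from about 0.35 to 0.9 m from the base axis. Payload 8.1 kg.
Tool frame: the origin (TCP) lies on the centre line of the jaws, within the pads' length; the fingertips stand 19 mm ahead of it and the grasp point (between the pads) is the TCP (arm.tip_reach is the distance from the TCP to the fingertips, in m); z points along the fingers, y is the line along which they close (so a half turn about z gives the same grasp; the last joint's range is limited). The gripper opens to 92 mm and grips with 3 to 60 N. Pads are 19 mm wide; open, the fingers measure 130 mm over their backs; the gripper's body (75 mm by 190 mm) begins 47 mm behind the grasp point.
Start: joints at [-1.267, 0.434, 0.025, 1.573, -0.012, 1.134, -0.075], TCP at [0.247, 0.574, 0.246] pointing down, gripper open.
Joint ranges: [-2.62, 2.62], [-0.44, 2.09], [-1.27, 1.32], [0.08, 2.57], [-1.32, 4.46], [0.12, 2], [-2.74, 2.74]. Speed limits (rad/s): [2.22, 2.22, 3.01, 3.01, 3.14, 3.14, 3.14].

## Interface

Orientations are given as a rotation vector (axis times angle).
In Python, from cell import arm gives the robot as it stands.
- The arm moves only by the tool arm_command, never from a script. Its argument "targets" is a list that holds one entry, the list of rows, each a list of 6 numbers: the shift along the tool's x, y, z in m, then the turn, a rotation vector about the tool's x, y, z in rad. A call has 1 to 10 rows; each row shifts and turns the commanded pose from where the row before left it, along the tool's axes as they then stand; what a row does not reach is not made up. A row lasts 1/8 s, in which the tool goes at most 62.5 mm and 10.7 degrees, less where a joint would pass 70% of its speed; a pose out of reach is approached as far as the arm can. A call with a gripper value outside its range is refused whole. "jaw" is the finger opening in m, from 0 to 0.0918, set as the call begins (left out, the last holds). The fingers move at their own pace and stop on an object; "newtons" is the grip in N (left out, the last holds). Time passes only in rows, so rows that do not move let the fingers close. It gives the time, the measured TCP pose, the force, the opening and the grip force at its end, in the units of the state.
- arm.observe(): the state, without advancing time (a new reading comes with each control period).
- arm.get_image(name): name is "scene" or "side" or "wrist"; returns a dict with "pixels" (420x560x3 uint8, red, green, blue), "z_map" (420x560 float32, m along the optical axis (not along the pixel's ray), 0 where there is no reading), "fx", "fy", "cx", "cy" (pixels), "dist" ([k1, k2, p1, p2, k3] as OpenCV has them; the pictures are not rectified), "xyz" and "rotation" of the camera in the world; the wrist camera has in their place "T_tool_cam" (4x4, takes a point from camera to tool coordinates, whose origin is the TCP and whose axes are the flange's). Camera axes: x right, y down, z forward; pixel columns grow to the right and rows downward; lengths in m; the calibration is good to about 2 mm. A picture is of the moment at which its call begins: read the wrist's pose just before it.
- arm.sign_off(): hands the job in; it is judged then, once.
The state is a dict: "clock": time; "joints": joint angles; "dq": joint speeds; "joint_efforts": joint torques, N m; "position": TCP position; "ee_rot": TCP orientation; "force": force on the tool from outside, world axes, zero at the start; "ft_torque": the same for the moment, N m; "width": opening from 0.0 (shut) to 1.0 (fully open); "gripper_force": force on a finger pad.
Only numpy, scipy, OpenCV 4.12 (cv2) and the standard library are available. Lean on these libraries where they do the work, as an engineer would, in place of code of your own. Each camera call takes 0.05 s, during which the arm holds its last target. There are 200 camera calls.

## Task

The headset in the larger of the two white cases on the desk has to be woken so that it pairs with the router: press that case's thumb tab so that the lid pops fully open, and leave it open for about three seconds. Then press the lid down until it snaps shut and stays shut. The smaller case beside it must stay shut.

Things in the scene. Friction and masses are not known exactly. Their poses are not given: they have to be found in the camera images.
- headset_case: The larger white case, fixed to the desk: 150 mm (x, front to back) by 180 mm (y), 50 mm high without its lid, 68 mm with it shut. Origin: centre of its underside, on the desk; z up. Its front with the grey thumb tab is its -x side, towards the robot give or take its yaw; the lid's hinge runs along y at the back top edge (x = +75, z = 50 mm). The headset inside is clear of the lid.
- headset_lid (a joint): Larger case's lid, a white plate 150 x 180 mm, 18 mm thick. 0 = shut and latched, 0.75 rad = fully open, front edge up 43 degrees. A spring swings it up in about 0.5 s and reopens it unless latched. To shut, push straight down on its top half way along (75 mm before the hinge) or further forward, to the stop about 1 mm below its shut height: the latch drags over the last 8 mm, up to 9 N there, then snaps.
- headset_tab (a point): Middle of the top of the larger case's thumb tab, a grey plate 36 mm (x) by 40 mm (y) in the middle of the case's front: 115 mm before the case's origin, 49 mm above the desk. Pressed from above it tips down, 7 mm here (about 2 N) until the lid is let go, 12 mm (3 N) to its stop, and springs back. A grey hook behind it, 79 to 93 mm before the origin, rises to 79 mm above the desk.
- small_lid: Lid of the smaller white case, a bystander of the same make (90 x 100 mm, 54 mm high, with its own thumb tab): 90 mm (x) by 100 mm (y), 14 mm thick. Origin: middle of its hinge, at the small case's back top edge, 40 mm above the desk; it reaches 90 mm from there to its -x, the tab to 144 mm. Shut while its z axis is vertical. Either case may stand on the left or the right.

How it is judged:
By the outcome, as a careful person would: the job done as asked, in the order asked, and still so for the second after the job is handed in, with the robot touching nothing.
It also fails if it takes over 40 s, if anything falls off the work surface, if the arm or the gripper's body presses on something with over 40 N, if the wrist force passes 120 N, or if a joint passes its speed limit or range.

## Working session

There is one attempt and no reset: what is moved stays moved. The work goes in short steps, Python scripts to look and compute and a tool call to move; the robot and the scene stay as the last step left them, time stands still between calls to the robot, and variables do not carry over. Pictures are saved under pics/ and viewed, at most 10 in all, crops included, and the job is handed in when it is done.

Besides the shell and the picture viewer there is one more tool, called after "Emit:" in YAML: its name, and indented under it one key for each argument. arm_command: Moves the arm, as the interface text tells. Its arguments: {"type":"object","properties":{"targets":{"type":"array","items":{"type":"array","items":{"type":"array","items":{"type":"number"}}}},"jaw":{"type":"number"},"newtons":{"type":"number"}},"required":["targets"]}

```bash
mkdir -p pics
cat > h.py <<'E'
import numpy as np, cv2
from scipy.spatial.transform import Rotation as R
from cell import arm
def cloud(im, T=None):
    h,w=im["z_map"].shape
    K=np.array([[im["fx"],0,im["cx"]],[0,im["fy"],im["cy"]],[0,0,1.]])
    u,v=np.meshgrid(np.arange(w),np.arange(h))
    p=cv2.undistortPoints(np.stack([u,v],-1).reshape(-1,1,2).astype(float),K,np.array(im["dist"],float)).reshape(h,w,2)
    z=im["z_map"].astype(float)
    P=np.dstack([p*z[...,None],z])
    if T is None:
        r=np.array(im["rotation"],float); r=R.from_rotvec(r).as_matrix() if r.size==3 else r
        return P@r.T+np.array(im["xyz"])
    return (P@T[:3,:3].T)+T[:3,3]
E
python3 - <<'E'
from h import *
print(arm.observe())
a=[]
for n in("scene","side"):
    im=arm.get_image(n); np.save(f"{n}.npy",cloud(im)); np.save(f"{n}_z.npy",im["z_map"]); a.append(im["pixels"]); print(im["xyz"],np.array(im["rotation"]).shape)
    cv2.imwrite(f"pics/{n}0.png",im["pixels"][...,::-1])
E
```

```text
{'clock': 0.0, 'joints': array([-1.26659271,  0.43522782,  0.0249685 ,  1.57408759, -0.01160604,
        1.13398756, -0.07510453]), 'dq': array([-9.57671082e-05,  1.52240025e-04,  1.40125330e-03, -6.25505733e-04,
        1.74197543e-04, -2.90578340e-04, -8.99538765e-04]), 'joint_efforts': array([-2.17950044e-03, -6.67827988e+01,  9.83553194e-01, -3.14471233e+01,
       -6.08260953e-02,  4.23333503e-02,  1.58638977e-04]), 'position': array([0.24715512, 0.57353835, 0.24494556]), 'ee_rot': array([-6.34683312e-01, -3.07662593e+00,  2.44176322e-03]), 'force': array([-0.39979365,  0.11071767, -0.07713037]), 'ft_torque': array([-0.04086417,  0.01929628,  0.02376396]), 'gripper_force': 0.0, 'width': 0.996899139919175}
[ 1.09022916 -0.52793213  0.51475162] (3,)
[0.36192836 0.59693653 0.47276393] (3,)
```

View pics/scene0.png

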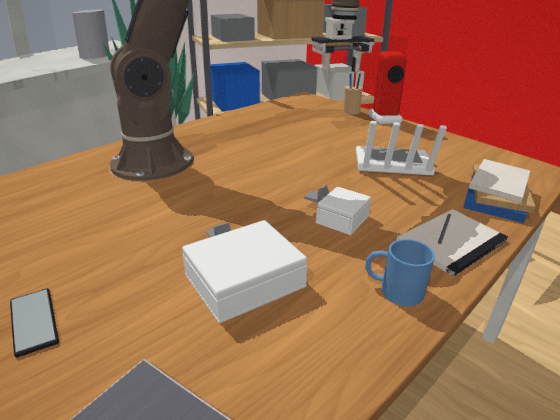

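View pics/side0.png

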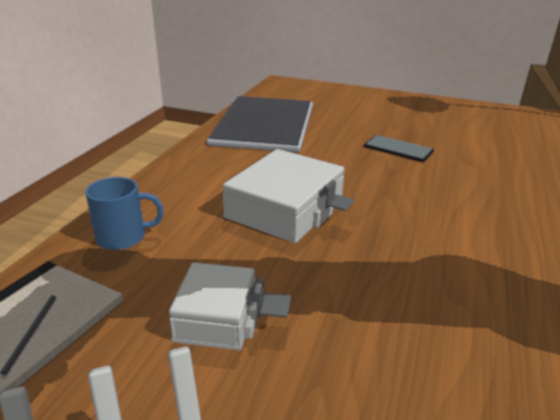

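The scene view shows the big case's lid around (245,258) with its tab at (218,231), and the small case at (344,208) with its tab at (318,194). In the side view the big case is at (285,185) with its tab at (340,202), and the small case is at (215,300) with its tab at (275,304). Next I'll fit the lid top and the tab.

Run:
```python
from h import *
for n,bx in(("scene",(170,215,320,315)),("side",(215,145,360,245))):
    P=np.load(n+".npy");z=np.load(n+"_z.npy")
    x0,y0,x1,y1=bx; Q=P[y0:y1,x0:x1][z[y0:y1,x0:x1]>0]
    top=Q[(Q[:,2]>.060)&(Q[:,2]<.076)]
    r=cv2.minAreaRect((top[:,:2]*1000).astype(np.float32)); print(n,len(top),r,np.median(top[:,2]))
    im=cv2.imread(f"pics/{n}0.png")[y0:y1,x0:x1].astype(int)
    g=im.mean(-1); m=(z[y0:y1,x0:x1]>0)&(np.ptp(im,axis=-1)<25)&(g<140)
    q=P[y0:y1,x0:x1][m]; q=q[(q[:,2]>.04)&(q[:,2]<.055)]
    print(" tab",len(q),np.median(q,0),q.min(0),q.max(0))
    if len(q)>5: print(cv2.minAreaRect((q[:,:2]*1000).astype(np.float32)))
P=np.load("side.npy");q=P[260:350,170:300].reshape(-1,3);q=q[(q[:,2]>.047)&(q[:,2]<.06)]
print("small",cv2.minAreaRect((q[:,:2]*1000).astype(np.float32)))
P=np.load("side.npy");q=P[290:320,262:295].reshape(-1,3);print(np.median(q[q[:,2]>.025],0))
```

```text
scene 5389 ((605.1986083984375, -146.93405151367188), (180.607421875, 171.95294189453125), 79.20349884033203) 0.06793231739941369
 tab 30 [ 0.49961017 -0.13694204  0.04927877] [ 0.48661502 -0.14579037  0.04653928] [ 0.51241884 -0.12471749  0.05101255]
((498.9618835449219, -136.9625244140625), (15.015872955322266, 25.5858154296875), 64.76787567138672)
side 4360 ((603.691650390625, -144.47332763671875), (183.6171417236328, 169.0283660888672), 78.92112731933594) 0.06844116101449468
 tab 897 [ 0.58176973 -0.06791204  0.0488298 ] [ 0.48418948 -0.18832866  0.04009953] [ 0.70225791 -0.04175645  0.05496139]
((582.6034545898438, -89.22073364257812), (217.6415557861328, 106.08340454101562), 32.959800720214844)
small ((592.7415771484375, 162.5447540283203), (107.80355834960938, 100.84769439697266), 12.717483520507812)
[0.5216937  0.14831654 0.03911564]
```

```bash
cat >> h.py <<'E'
YAW=np.deg2rad(-10.9); O=np.array([.614,-.1475,0])
Rc=R.from_euler('z',YAW).as_matrix()
def goal(cx,tipz,cy=0,rel=None):
    "tool delta (shift in tool axes as they stand, turn) to put fingertips at case-frame (cx,cy), height tipz"
    s=arm.observe(); Rt=R.from_rotvec(s["ee_rot"])
    Rg=[R.from_matrix(Rc@np.array(M,float)) for M in([[1,0,0],[0,-1,0],[0,0,-1]],[[-1,0,0],[0,1,0],[0,0,-1]])]
    c=min(Rg,key=lambda g:(Rt.inv()*g).magnitude())
    p=O+Rc@np.array([cx,cy,0]); p[2]=tipz+arm.tip_reach
    turn=(Rt.inv()*c).as_rotvec()
    print("clock",s["clock"],"pos",s["position"].round(4),"F",s["force"].round(2),"q",s["joints"].round(2))
    print(" goal",p.round(4),"turn",turn.round(4),"shift now",Rt.inv().apply(p-s["position"]).round(4),"shift after turn",c.inv().apply(p-s["position"]).round(4))
E
python3 - <<'E'
from h import *
goal(-.12,.16)
P=np.load("side.npy");z=np.load("side_z.npy");x0,y0,x1,y1=170,310,260,420
q=P.reshape(-1,3); q=q[(q[:,0]>.2)&(q[:,0]<.8)&(abs(q[:,1])<.6)&(q[:,2]>.1)];print(len(q), q.min(0) if len(q) else 0,q.max(0) if len(q) else 0)
E
```

```text
clock 0.1 pos [0.2472 0.5736 0.245 ] F [-0.13 -0.26  0.33] q [-1.27  0.44  0.02  1.57 -0.01  1.13 -0.08]
 goal [ 0.4962 -0.1248  0.179 ] turn [-0.0014 -0.     -0.2166] shift now [-0.505  -0.5427  0.0669] shift after turn [-0.3766 -0.6387  0.066 ]
4685 [0.36192836 0.35930241 0.11467867] [0.62510639 0.59693653 0.47276393]
```

Emit:
arm_command:
  targets:
    - [[0,0,0,0,0,-0.108],[0,0,0,0,0,-0.108],[-0.012,-0.02,0,0,0,0],[-0.025,-0.042,0,0,0,0],[-0.025,-0.042,0,0,0,0],[-0.025,-0.042,0,0,0,0],[-0.025,-0.042,0,0,0,0],[-0.025,-0.042,0,0,0,0],[-0.025,-0.042,0,0,0,0],[-0.025,-0.042,0,0,0,0]]
  jaw: 0
  newtons: 20

```text
clock: 1.35
position: [0.3716, 0.2285, 0.2456]
ee_rot: [-0.299, -3.127, 0.0]
force: [-0.4, 0.6, -0.6]
width: 0.012
gripper_force: 0.0
```

Emit:
arm_command:
  targets:
    - [[-0.025,-0.042,0.006,0,0,0],[-0.025,-0.042,0.01,0,0,0],[-0.025,-0.042,0.01,0,0,0],[-0.025,-0.042,0.01,0,0,0],[-0.025,-0.042,0.01,0,0,0],[-0.025,-0.042,0.01,0,0,0],[-0.025,-0.042,0.01,0,0,0],[-0.014,-0.03,0,0,0,0],[0,0,0,0,0,0],[0,0,0,0,0,0]]

```text
clock: 2.6
position: [0.4951, -0.123, 0.1794]
ee_rot: [-0.299, -3.126, -0.001]
force: [-0.9, 0.1, 0.2]
width: 0.002
gripper_force: 0.0
```

Run:
```python
from h import *
goal(-.12,.16)
s=arm.observe(); im=arm.get_image("wrist"); cv2.imwrite("pics/w1.png",im["pixels"][...,::-1])
T=np.eye(4);T[:3,:3]=R.from_rotvec(s["ee_rot"]).as_matrix();T[:3,3]=s["position"]
W=cloud(im,T@np.array(im["T_tool_cam"])); np.save("w1.npy",W); np.save("w1_z.npy",im["z_map"])
g=im["z_map"]>0; print(g.mean())
L=(W-O)@Rc; np.save("w1_case.npy",L)
m=g&(L[...,0]>-.15)&(L[...,0]<-.098)&(abs(L[...,1])<.05)&(L[...,2]>.04)&(L[...,2]<.06)
q=L[m]; print(len(q)); print(np.percentile(q,[1,50,99],axis=0).round(4) if len(q) else "")
m=g&(L[...,2]>.06)&(L[...,2]<.085)&(L[...,0]>-.11)&(abs(L[...,1])<.12);q=L[m];print(len(q),np.percentile(q,[.2,50,99.8],axis=0).round(4)); print(cv2.minAreaRect((q[:,:2]*1000).astype(np.float32)))
```

```text
clock 2.6 pos [ 0.4951 -0.123   0.1794] F [-0.89  0.08  0.22] q [-0.15  0.33  0.37  1.96 -0.15  0.89  1.68]
 goal [ 0.4962 -0.1248  0.179 ] turn [ 0.0004 -0.0009 -0.0004] shift now [-0.0014 -0.0016  0.0004] shift after turn [-0.0014 -0.0016  0.0004]
0.9944472789115646
2109
[[-0.1306 -0.0175  0.0463]
 [-0.115   0.0019  0.0485]
 [-0.0984  0.0218  0.0502]]
63 [[-0.0888  0.0012  0.0611]
 [-0.0306  0.0019  0.0679]
 [-0.0166  0.0027  0.0693]]
((-55.83382797241211, 2.0398712158203125), (78.52444458007812, 1.0495134592056274), 0.5480982661247253)
```

View pics/w1.png

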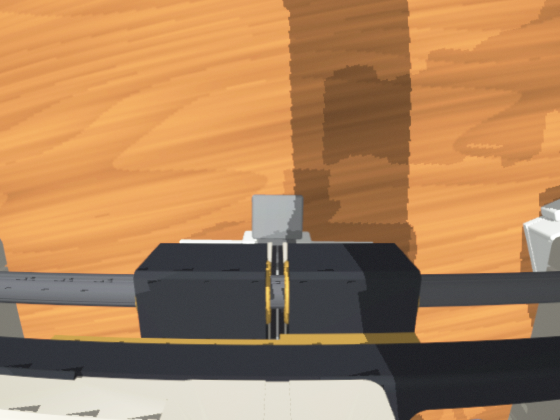

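The wrist view shows the tab at (277,215), directly ahead of the closed fingertips at about (277,290). It measures (-0.115, +0.002) in the case frame, so the estimate holds. I'll descend onto it.

Emit:
arm_command:
  targets:
    - [[0,0,0.02,0,0,0],[0,0,0.03,0,0,0],[0,0,0.03,0,0,0],[0,0,0.018,0,0,0],[0,0,0.008,0,0,0],[0,0,0,0,0,0]]

```text
clock: 3.4
position: [0.4954, -0.123, 0.0737]
ee_rot: [-0.298, -3.127, -0.0]
force: [0.4, 0.1, 0.0]
width: 0.004
gripper_force: 0.0
```

Emit:
arm_command:
  targets:
    - [[0,0,0.004,0,0,0],[0,0,0.004,0,0,0],[0,0,0.003,0,0,0],[0,0,0.002,0,0,0],[0,0,0.001,0,0,0]]

```text
clock: 4.03
position: [0.4945, -0.1235, 0.0594]
ee_rot: [-0.299, -3.126, -0.001]
force: [-5.7, 2.0, 3.3]
width: 0.004
gripper_force: 2.5
```

Run:
```python
from h import *
goal(-.12,.038,.002)
im=arm.get_image("side");cv2.imwrite("pics/s2.png",im["pixels"][...,::-1])
```

```text
clock 4.025 pos [ 0.4945 -0.1235  0.0594] F [-5.74  2.04  3.26] q [-0.08  0.51  0.3   2.06 -0.25  0.61  1.77]
 goal [ 0.4965 -0.1228  0.057 ] turn [ 0.0002 -0.0018 -0.0007] shift now [-0.0019  0.001   0.0024] shift after turn [-0.0019  0.001   0.0024]
```

View pics/s2.png

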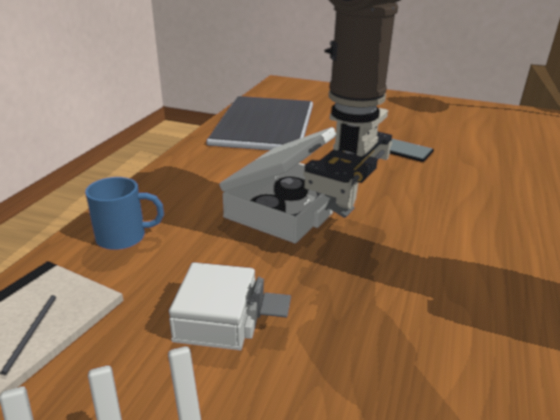

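The lid has released and now rests against the gripper body at about (325,150), with 6 N sideways. I'll back away towards the robot so it can open fully.

Emit:
arm_command:
  targets:
    - [[0.012,0,-0.006,0,0,0],[0.025,0,-0.015,0,0,0],[0.03,0,-0.03,0,0,0],[0.01,0,-0.05,0,0,0],[0,0,-0.05,0,0,0],[0,0,-0.04,0,0,0],[0,0,0,0,0,0]]

```text
clock: 4.95
position: [0.4215, -0.1095, 0.2538]
ee_rot: [0.299, 3.12, 0.001]
force: [-0.9, -0.3, -0.5]
width: 0.004
gripper_force: 0.0
```

Run:
```python
from h import *
goal(-.03,.19,.002)
im=arm.get_image("side");cv2.imwrite("pics/s3.png",im["pixels"][...,::-1])
L=(cloud(im)-O)@Rc
m=(im["z_map"]>0)&(L[...,0]>-.06)&(L[...,0]<.07)&(abs(L[...,1])<.085)&(L[...,2]>.06)&(L[...,2]<.2)
q=L[m]
for x in np.arange(-.06,.07,.02):
    k=q[abs(q[:,0]-x)<.004]; print(x.round(3),len(k),np.percentile(k[:,2],[50,95]).round(4) if len(k) else "")
```

```text
clock 4.95 pos [ 0.4215 -0.1095  0.2538] F [-0.9  -0.32 -0.53] q [-0.24  0.1   0.41  2.03 -0.05  1.02  1.58]
 goal [ 0.5849 -0.1399  0.209 ] turn [ 0.0017  0.0075 -0.0007] shift now [-0.1658  0.0012  0.0461] shift after turn [-0.1662  0.0011  0.0448]
-0.06 0 
-0.04 39 [0.1641 0.1659]
-0.02 52 [0.1634 0.1643]
0.0 16 [0.1195 0.1215]
0.02 6 [0.1032 0.104 ]
0.04 2 [0.0803 0.0807]
0.06 8 [0.0629 0.08  ]
```

View pics/s3.png

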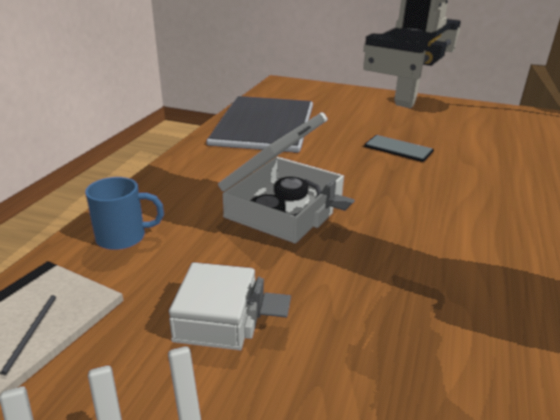

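The lid is now fully open, with its front edge at about (325,118) and z ≈ 0.165. The small case is still shut. I'll hover above the lid until about 3 s have passed.

Emit:
arm_command:
  targets:
    - [[0,0,0,0,0.007,0],[-0.015,0,0,0,0,0],[-0.03,0,0,0,0,0],[-0.03,0,0,0,0,0],[-0.03,0,0,0,0,0],[-0.03,0,0.01,0,0,0],[-0.02,0,0.015,0,0,0],[-0.01,0,0.015,0,0,0],[0,0,0,0,0,0],[0,0,0,0,0,0]]

```text
clock: 6.25
position: [0.5811, -0.1405, 0.2097]
ee_rot: [-0.299, -3.12, -0.001]
force: [-0.1, 0.9, 0.4]
width: 0.003
gripper_force: 0.0
```

Emit:
arm_command:
  targets:
    - [[0,0,0,0,0,0],[0,0,0,0,0,0],[0,0,0,0,0,0],[0,0,0,0,0,0],[0,0,0,0,0,0],[0,0,0,0,0,0],[0,0,0,0,0,0],[0,0,0,0,0,0]]

```text
clock: 7.25
position: [0.5816, -0.1404, 0.2095]
ee_rot: [-0.299, -3.12, -0.001]
force: [0.5, 0.2, -0.0]
width: 0.008
gripper_force: 0.0
```

Run:
```python
from h import *
goal(-.03,.068,.002)
```

```text
clock 7.25 pos [ 0.5816 -0.1404  0.2095] F [ 0.5   0.19 -0.  ] q [-0.14  0.44  0.41  1.71 -0.2   1.04  1.72]
 goal [ 0.5849 -0.1399  0.087 ] turn [ 0.     -0.007  -0.0007] shift now [-0.004   0.0012  0.1225] shift after turn [-0.0032  0.0012  0.1225]
```

Emit:
arm_command:
  targets:
    - [[0,0,0.01,0,-0.007,0],[0,0,0.015,0,0,0],[0,0,0.015,0,0,0],[0,0,0.015,0,0,0],[0,0,0.015,0,0,0],[0,0,0.015,0,0,0],[0,0,0.015,0,0,0],[0,0,0.012,0,0,0],[0,0,0.004,0,0,0],[0,0,0,0,0,0]]

```text
clock: 8.5
position: [0.5814, -0.1404, 0.0933]
ee_rot: [-0.3, -3.127, 0.0]
force: [-0.2, 0.8, -0.1]
width: 0.004
gripper_force: 0.5
```

Emit:
arm_command:
  targets:
    - [[0,0,0.003,0,0,0],[0,0,0.002,0,0,0],[0,0,0.002,0,0,0],[0,0,0.002,0,0,0],[0,0,0,0,0,0]]

```text
clock: 9.12
position: [0.5819, -0.1405, 0.0858]
ee_rot: [0.3, 3.126, 0.001]
force: [-4.8, 1.4, 15.5]
width: 0.004
gripper_force: 7.8
```

Run:
```python
from h import *
goal(-.03,.067,.002)
```

```text
clock 9.125 pos [ 0.5819 -0.1405  0.0858] F [-4.82  1.43 15.53] q [-0.09  0.58  0.35  1.83 -0.27  0.78  1.78]
 goal [ 0.5849 -0.1399  0.086 ] turn [ 0.0005  0.0011 -0.0008] shift now [-0.0028  0.0012 -0.0002] shift after turn [-0.0028  0.0012 -0.0002]
```

Emit:
arm_command:
  targets:
    - [[0,0,0.002,0,0,0],[0,0,0.001,0,0,0],[0,0,0,0,0,0]]

```text
clock: 9.5
position: [0.582, -0.1405, 0.0852]
ee_rot: [0.3, 3.125, 0.002]
force: [-14.6, 3.7, 44.0]
width: 0.008
gripper_force: 21.4
```

Emit:
arm_command:
  targets:
    - [[0,0,-0.005,0,0,0],[0,0,-0.01,0,0,0],[0,0,-0.02,0,0,0],[0,0,-0.03,0,0,0],[0,0,-0.04,0,0,0],[0,0,-0.04,0,0,0],[0.03,0,-0.02,0,0,0],[0.05,0,0,0,0,0],[0.05,0,0,0,0,0],[0,0,0,0,0,0]]

```text
clock: 10.75
position: [0.4507, -0.1153, 0.2466]
ee_rot: [-0.3, -3.126, -0.002]
force: [0.4, 0.1, 0.8]
width: 0.006
gripper_force: 0.0
```

Run:
```python
from h import *
goal(-.03,.067,.002)
im=arm.get_image("side");cv2.imwrite("pics/s4.png",im["pixels"][...,::-1])
L=(cloud(im)-O)@Rc
q=L[(abs(L[...,0]+.03)<.03)&(abs(L[...,1])<.08)&(L[...,2]>.03)];print(np.percentile(q[:,2],[1,50,99]))
```

```text
clock 10.75 pos [ 0.4507 -0.1153  0.2466] F [0.41 0.11 0.78] q [-0.24  0.17  0.44  1.97 -0.09  1.02  1.62]
 goal [ 0.5849 -0.1399  0.086 ] turn [ 0.0013 -0.0016 -0.001 ] shift now [-0.1367  0.0012  0.1604] shift after turn [-0.1365  0.0013  0.1606]
[0.06711505 0.06871403 0.07034622]
```

View pics/s4.png

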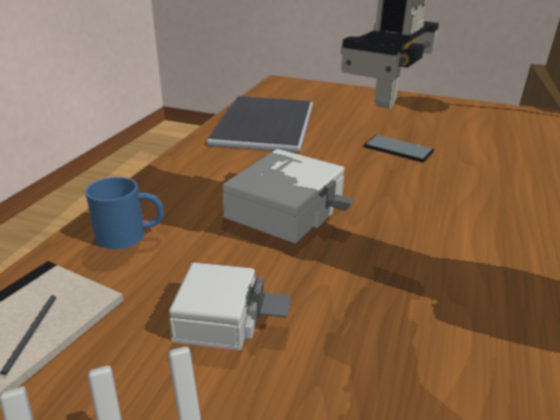

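The big lid at (285,180) is shut and has stayed shut at z = 0.068. The small case is also shut, and the arm is clear of everything.

```bash
python3 -c "
from cell import arm
print(arm.sign_off())"
```

```text
the job is handed in; nothing more can be done
None
```

The larger case's lid popped fully open, stayed open for about three seconds, then was pressed shut and stayed latched; the smaller case stayed shut, and the job was handed in at about 11 s. As it popped, the lid briefly rested on the gripper body (about 6 N) until I backed away, and my last push on it peaked at about 44 N through the fingertips.

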